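Stand the shower cap case in the rack and close the divider

ROBOT

A 7-joint arm with a two-finger parallel gripper is mounted at the origin on the work surface. World frame = base frame: x ahead of the robot, y to its left, z up, the work surface at z = 0. Lengths are in m, angles in rad, forces in N, time in s.
With the tool pointing down it reaches from about 0.425 to 0.875 m from the base axis. Payload 9.9 kg.
Tool frame: the origin (TCP) lies at the very end of the fingers, on their centre line; the grasp point (between the pads) lies 19 mm behind it; z points along the fingers, y is the line along which they close (so a half turn about z gives the same grasp; the last joint's range is limited). The gripper opens to 85 mm and grips with 20 to 120 N. Pads are 22 mm wide; open, the fingers measure 114 mm over their backs; the gripper's body (76 mm by 85 mm) begins 54 mm behind the grasp point. The pads swing forward as they close: fully open they stand 13 mm farther back than shut.
Start: joints at [-1.269, 0.576, 0.025, 1.437, -0.015, 1.129, -0.057], TCP at [0.254, 0.625, 0.231] pointing down, gripper open.
Joint ranges: [-2.76, 2.76], [-0.34, 2.15], [-1.52, 1.57], [0.19, 2.46], [-1.09, 4.23], [0.17, 1.99], [-2.82, 2.82]. Speed limits (rad/s): [2.22, 2.22, 3.01, 3.01, 3.14, 3.14, 3.14].

INTERFACE

Orientations are given as a rotation vector (axis times angle).
In Python, from workcell import telemetry, get_image, order, recognise gives the robot as it stands. The module is installed in compiled form; this text tells all that it offers.
- The arm moves only by the tool apply_moves, never from a script. Its argument "commands" is a list that holds one entry, the list of rows, each a list of 6 numbers: the shift along the tool's x, y, z as a fraction of full scale, then the turn, a rotation vector about the tool's x, y, z as a fraction of full scale. A call has 1 to 20 rows; each row shifts and turns the commanded pose from where the row before left it, along the tool's axes as they then stand; what a row does not reach is not made up. Full scale, the value 1, is 25 mm for a shift and 180 degrees for a turn. A row lasts 1/10 s, in which the tool goes at most 50 mm and 8.59 degrees, less where a joint would pass 70% of its speed; a pose out of reach is approached as far as the arm can. A call with a number of a shift or a turn outside -1 to 1 is refused whole. A call with a gripper value outside its range is refused whole. "fingers" is the opening, from -1 (shut) to 1 (fully open), set as the call begins (left out, the last holds). The fingers move at their own pace and stop on an object; "force" is the grip in N (left out, the last holds). Time passes only in rows, so rows that do not move let the fingers close. It gives the time, the measured TCP pose, the force, the opening and the grip force at its end, in the units of the state.
- telemetry.observe(): the state, without advancing time (a new reading comes with each control period).
- get_image(name): name is "side" or "top"; returns a dict with "frame" (420x560x3 uint8, red, green, blue), "vertical_fov" (degrees; the focal length in pixels is half the picture's height over the tangent of half this angle, whatever the lens; pixels are square), "cx", "cy" (the principal point, pixels), "dist" ([k1, k2, p1, p2, k3] as OpenCV has them; the pictures are not rectified), "R" (3x3) and "t" (3): a world point X has camera coordinates R X + t. Camera axes: x right, y down, z forward; pixel columns grow to the right and rows downward; lengths in m; the calibration is good to about 2 mm. A picture is of the moment at which its call begins. There is no depth.
- order.hand_in(): hands the job in; it is judged then, once.
Trained networks look in a picture, given as the dict that the camera call returned (one of the last four; its "shot" number tells which), for a name from the list of things; names that differ only in an ending like _2 or _b are one class to them, and where a whole thing is asked for, a point or a joint stands for the part that bears it (a point fixed in the world has none). Each returns a list of dicts, best first, with "confidence" (0 to 1); they miss things now and then, are a little off and sometimes report something else, mostly with a low value. They report only what shows in the picture. A call takes as long as a camera call. They do not tell look-alikes from the thing itself.
- recognise(thing, picture): "at" ([row, column] in pixels, amid what is visible of it).
The state is a dict: "clock": time; "joint_positions": joint angles; "qvel": joint speeds; "tau": joint torques, N m; "eef_pos": TCP position; "orientation": TCP orientation; "contact_force": force on the tool from outside, world axes, zero at the start; "torque": the same for the moment, N m; "width": opening from 0.0 (shut) to 1.0 (fully open); "gripper_force": force on a finger pad.
Only numpy, scipy, OpenCV 4.12 (cv2) and the standard library are available. Lean on these libraries where they do the work, as an engineer would, in place of code of your own. Each camera call takes 0.05 s, during which the arm holds its last target. There are 200 camera calls.

TASK

Stand the flat shower cap case upright on one of its short edges on the floor of the white rack, between the end plate and the sliding divider, with its broad faces towards these two, and let go of it while the divider is still well clear of it. Then slide the divider up to the case until it holds the case snugly against the end plate. Leave the other things on the counter where they are.

Things in the scene. Friction and masses are not known exactly. Their poses are not given: they have to be found in the camera images.
- case: Shower cap case: flat white hard-plastic box with a thin grey seam and a grey round outline on its lid, 110 (its x) x 62 (its y) x 28 mm (its z), about 120 g, closed and rigid, lying flat on the counter. Origin: centre of its underside (62 x 110 face). To stand on a short edge its x axis must become vertical (either end down).
- case_mid (a point): Centre of the case, 14 mm above case along the case's z; 55 mm above the rack floor when the case stands there. Axes as the case.
- rack: White plastic rack fixed to the counter, 200 (x) x 120 (y) x 8 mm base. Origin: centre of its underside, z up. Its x axis points from the divider to the end plate, roughly towards the robot's left. Floor top at z = 8 mm; an end plate, 110 wide, rises to z = 93 mm with its inner face at x = +87 mm. Low rails (to z = 16 mm) run along both sides at y = +-56 mm.
- divider (a joint): Position of the upright white divider panel (8 thick in x, 90 wide in y, top edge at rack z = 69 mm) which slides along the rack's x with about 1.5 N of friction and stays where it is left. Value in m: at 0 its inner face is at rack x = -65 mm; it grows towards the end plate, so the clear gap to the end plate is 0.152 m minus the value (case 28 mm thick: snug at 0.124).
- divider_push (a point): Centre of the divider's outer face (the face away from the end plate, where it can be pushed), 44 mm above the counter; axes as the rack.
- hairbrush: Purple hairbrush lying bristles up, about 195 x 58 x 38 mm; origin on its underside. Bystander.
- comb: Steel comb lying flat, 170 x 34 x 5 mm; origin centre of its underside. Bystander.
- roller_a: Grey ribbed hair roller standing on end, 38 mm across, 65 mm tall; origin centre of its underside. Bystander, nearer the robot of the two.
- roller_b: Grey ribbed hair roller like the other one, further back. Bystander.
- compact: Round flat black powder compact, 64 mm across, 16 mm high; origin centre of its underside. Bystander.
- cream_jar: Small amber glass jar with white cap, 60 mm across, 55 mm tall; origin centre of its underside. Bystander.
- tooth_mug: White ceramic tumbler, 68 mm across, 90 mm tall; origin centre of its underside. Bystander.
There are look-alikes about, which are no part of the job. Leave any brown or turquoise look-alike of the case alone.

How it is judged:
On the way:
1. the case stands upright on a short edge on the rack floor, broad faces towards end plate and divider, let go and at rest, while the divider is still clear of it (gap to the end plate over 47 mm) (angle between the x axis of case and the z axis of rack, either way round below 0.12 rad and angle between the z axis of case and the x axis of rack, either way round below 0.3 rad and x of case_mid in the frame of rack between -0.06 and 0.08 m and y of case_mid in the frame of rack between -0.027 and 0.027 m and z of case_mid in the frame of rack between 0.058 and 0.068 m and contact force between the fingers and case below 0.2 N and linear speed of case below 0.03 m/s and value of joint divider below 0.105 m), for 0.3 s.
At the end, for the whole second after the job is handed in: The case stands on a short edge on the rack floor, long axis within 0.12 rad of vertical, within 27 mm of the rack's middle line, broad faces to end plate and divider, released and at rest; at most 4 mm of play is left between end plate, case and divider (angle between the x axis of case and the z axis of rack, either way round below 0.12 rad and angle between the z axis of case and the x axis of rack, either way round below 0.3 rad and x of case_mid in the frame of rack between -0.06 and 0.08 m and y of case_mid in the frame of rack between -0.027 and 0.027 m and z of case_mid in the frame of rack between 0.058 and 0.068 m and contact force between the fingers and case below 0.2 N and linear speed of case below 0.03 m/s and x of case_mid in the frame of rack above 0.065 m and value of joint divider above 0.12 m and velocity of joint divider below 0.01 m/s); the robot touches nothing.
It fails at once if a bystander is moved by more than 30 mm (distance of any of hairbrush, comb, roller_a, roller_b, compact, cream_jar, tooth_mug from where it was at the start of the episode above 0.03 m).
It also fails if it takes over 64 s, if anything falls off the work surface, if the arm or the gripper's body presses on something with over 40 N, if the wrist force passes 120 N, or if a joint passes its speed limit or range.

## Working session

There is one attempt and no reset: what is moved stays moved. The work goes in short steps, Python scripts to look and compute and a tool call to move; the robot and the scene stay as the last step left them, time stands still between calls to the robot, and variables do not carry over. Pictures are saved under pics/ and viewed, at most 10 in all, crops included, and the job is handed in when it is done.

Besides the shell and the picture viewer there is one more tool, called after "Request:" by a JSON object that holds its "api" and its "payload", one argument or row to a line. apply_moves: Moves the arm, as the interface text tells. Its arguments: {"type":"object","properties":{"commands":{"type":"array"},"fingers":{"type":"number"},"force":{"type":"number"}},"required":["commands"]}

```bash
mkdir -p pics
cat > h.py <<'E'
import numpy as np,cv2
from workcell import telemetry,get_image,order,recognise
from scipy.spatial.transform import Rotation as Rn
def K(p):
    h=p["frame"].shape[0];f=h/2/np.tan(np.radians(p["vertical_fov"])/2)
    return np.array([[f,0,p["cx"]],[0,f,p["cy"]],[0,0,1.]])
def ray(p,r,c):
    u=cv2.undistortPoints(np.array([[[c,r]]],float),K(p),np.array(p["dist"],float))[0,0]
    R=np.array(p["R"]);t=np.array(p["t"]);return -R.T@t,R.T@np.array([u[0],u[1],1])
def at(p,r,c,z):
    o,d=ray(p,r,c);return o+d*(z-o[2])/d[2]
def proj(p,X):
    q,_=cv2.projectPoints(np.array(X,float).reshape(-1,1,3),cv2.Rodrigues(np.array(p["R"],float))[0],np.array(p["t"],float),K(p),np.array(p["dist"],float));return q[:,0,:]
def save(p,n,crop=None,s=1):
    f=p["frame"][:,:,::-1]
    if crop: f=f[crop[0]:crop[1],crop[2]:crop[3]]
    cv2.imwrite("pics/"+n,cv2.resize(f,None,fx=s,fy=s,interpolation=cv2.INTER_CUBIC))
E
python3 - <<'E'
from h import *
import pickle
P={}
for n in("side","top"):
    p=get_image(n);P[n]=p;save(p,n+"0.png",None,1.4)
    print(n,p["vertical_fov"],(-np.array(p["R"]).T@p["t"]).round(3))
    for th in("case","rack","divider","hairbrush","comb","roller_a","compact","cream_jar","tooth_mug"):
        print(th,[(np.round(d["at"]).tolist(),round(d["confidence"],2),at(p,*d["at"],0.02).round(3)[:2].tolist()) for d in recognise(th,p)][:3])
pickle.dump(P,open("p0.pkl","wb"))
s=telemetry.observe();print({k:np.round(v,3) for k,v in s.items()})
E
```

```text
side 54.606266366077016 [ 0.214 -0.609  0.793]
case [([252.0, 212.0], 0.96, [0.39, -0.004]), ([180.0, 245.0], 0.89, [0.58, 0.185]), ([138.0, 255.0], 0.87, [0.704, 0.349])]
rack [([278.0, 310.0], 0.9, [0.552, -0.188])]
divider [([290.0, 325.0], 0.73, [0.562, -0.233])]
hairbrush [([226.0, 359.0], 0.84, [0.747, -0.122])]
comb [([171.0, 300.0], 0.68, [0.735, 0.138])]
roller_a [([193.0, 335.0], 0.89, [0.769, 0.008]), ([206.0, 307.0], 0.71, [0.675, 0.007])]
compact [([232.0, 263.0], 0.78, [0.528, -0.012]), ([291.0, 328.0], 0.21, [0.566, -0.238])]
cream_jar [([137.0, 206.0], 0.77, [0.572, 0.436])]
tooth_mug [([326.0, 401.0], 0.71, [0.648, -0.389])]
top 44.91779175562312 [0.328 0.021 1.492]
case [([245.0, 180.0], 0.97, [0.443, 0.309]), ([264.0, 284.0], 0.97, [0.398, 0.005]), ([196.0, 220.0], 0.91, [0.592, 0.199])]
rack [([211.0, 352.0], 0.93, [0.557, -0.19]), ([220.0, 287.0], 0.71, [0.526, 0.002])]
divider [([216.0, 368.0], 0.48, [0.544, -0.238])]
hairbrush [([147.0, 322.0], 0.78, [0.748, -0.099]), ([135.0, 287.0], 0.63, [0.782, 0.007])]
comb [([142.0, 231.0], 0.71, [0.756, 0.174])]
roller_a [([168.0, 287.0], 0.77, [0.681, 0.005]), ([136.0, 286.0], 0.65, [0.781, 0.01])]
compact [([218.0, 286.0], 0.58, [0.532, 0.003])]
cream_jar [([198.0, 140.0], 0.68, [0.579, 0.441])]
tooth_mug [([187.0, 427.0], 0.76, [0.635, -0.417])]
{'clock': np.float64(1.0), 'joint_positions': array([-1.269,  0.576,  0.025,  1.437, -0.015,  1.129, -0.057]), 'qvel': array([ 0.001, -0.001,  0.001, -0.002, -0.001, -0.001, -0.   ]), 'tau': array([ 1.0000e-03, -7.6551e+01,  2.2490e+00, -2.8630e+01,  1.5000e-02,
        3.0000e-03,  0.0000e+00]), 'eef_pos': array([0.254, 0.625, 0.231]), 'orientation': array([-0.602, -3.083, -0.   ]), 'contact_force': array([-0.546, -0.387,  0.962]), 'torque': array([-0.01 , -0.005,  0.001]), 'gripper_force': np.float64(0.0), 'width': np.float64(1.003)}
```

View pics/top0.png

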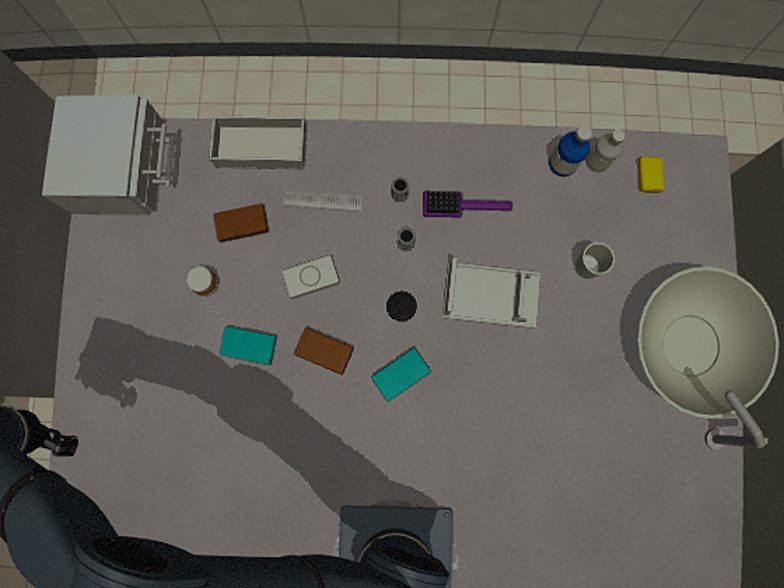

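View pics/side0.png

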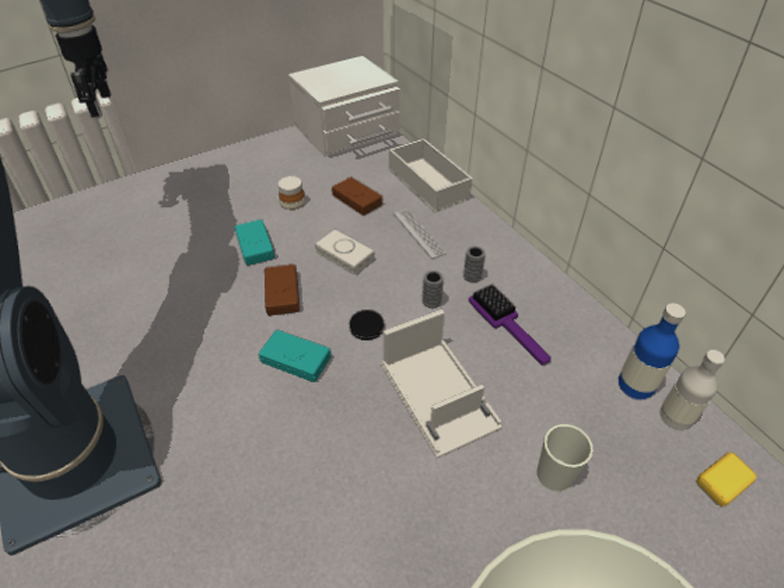

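The white case is at about (197,222) and the rack at about (210,352) in top-view raw pixels, with the end plate at left and the divider at right. Next I fit the box models to both views.

```bash
cat > fit.py <<'E'
from h import *
import pickle
from scipy.optimize import minimize
def box(x0,x1,y0,y1,z0,z1): return np.array([[x,y,z] for x in(x0,x1) for y in(y0,y1) for z in(z0,z1)],float)
CASE=lambda q:[box(-.055,.055,-.031,.031,0,.028)]
def RACK(q):
    d=q[3] if len(q)>3 else 0
    return [box(-.1,.1,-.06,.06,0,.008),box(.087,.095,-.055,.055,0,.093),box(-.073+d,-.065+d,-.045,.045,.008,.069),
            box(-.1,.1,-.059,-.053,0,.016),box(-.1,.1,.053,.059,0,.016)]
S=4
def render(p,boxes,q,sh,off):
    m=np.zeros((sh[0]*S,sh[1]*S),np.uint8);c,s=np.cos(q[2]),np.sin(q[2])
    for b in boxes:
        X=b@np.array([[c,s,0],[-s,c,0],[0,0,1]])+[q[0],q[1],0]
        u=(proj(p,X)-off+.5)*S-.5
        cv2.fillConvexPoly(m,cv2.convexHull(np.round(u*16).astype(np.int32)),255,shift=4)
    return cv2.resize(m,(sh[1],sh[0]),interpolation=cv2.INTER_AREA)/255.
def fit(P,model,q0,rois,key):
    obs={}
    for n,(r0,r1,c0,c1) in rois.items():
        f=cv2.cvtColor(P[n]["frame"][r0:r1,c0:c1],cv2.COLOR_RGB2LAB).astype(float)
        g=P[n]["frame"][r0:r1,c0:c1].astype(float);w=key(g)
        obs[n]=(w,np.array([c0,r0]),w.shape)
    cost=lambda q:sum(np.abs(render(P[n],model(q),q,o[2],o[1])-o[0]).sum() for n,o in obs.items())
    best=None
    for dy in(-.1,0,.1):
        q1=np.array(q0,float);q1[2]+=dy
        st=np.vstack([q1]+[q1+np.eye(len(q1))[i]*[.012,.012,.1,.02][i] for i in range(len(q1))])
        r=minimize(cost,q1,method="Nelder-Mead",options=dict(initial_simplex=st,xatol=1e-4,fatol=.05,maxiter=400))
        if best is None or r.fun<best.fun: best=r
    return best,obs
key=lambda g:np.clip((g.mean(2)-145)/30,0,1)
E
python3 - <<'E'
from fit import *
P=pickle.load(open("p0.pkl","rb"))
for n,(r,c) in dict(top=(197,222),side=(180,245)).items(): print(n,P[n]["frame"][r,c],P[n]["frame"][r+8,c-25:c+25:5].mean(1).round())
out=[]
for nm,M,q0,rois in(("case",CASE,[.592,.199,-1.3],dict(top=(175,220,195,250),side=(158,200,220,272))),
                 ("rack",RACK,[.55,-.19,1.5,.0],dict(top=(178,240,310,390),side=(220,328,270,362)))):
    for k in (["top"],["side"],["top","side"]):
        b,o=fit(P,M,q0,{n:rois[n] for n in k},key);print(nm,k,b.x.round(4),b.fun.round(1),{n:v[0].sum().round() for n,v in o.items()})
    for n in rois:
        r0,r1,c0,c1=rois[n];m=render(P[n],M(b.x),b.x,o[n][2],o[n][1])
        im=P[n]["frame"][r0:r1,c0:c1,::-1].copy();im=cv2.resize(im,(390,300),interpolation=cv2.INTER_CUBIC)
        mm=(cv2.resize(m,(390,300))>.5).astype(np.uint8);cs,_=cv2.findContours(mm,1,2);cv2.drawContours(im,cs,-1,(0,0,255),1);out.append(im)
cv2.imwrite("pics/fit.png",np.vstack([np.hstack(out[:2]),np.hstack(out[2:])]))
E
```

```text
top [146 147 134] [108. 108. 140. 139. 144. 147. 144.  40. 105. 108.]
side [160 155 143] [141. 140. 145. 143. 112. 108. 177. 143.  96. 135.]
case ['top'] [ 0.5921  0.1939 -1.1465] 841.4 {'top': np.float64(9.0)}
case ['side'] [ 0.5973  0.2187 -1.3255] 325.9 {'side': np.float64(543.0)}
case ['top', 'side'] [ 0.5905  0.4124 -2.1337] 551.1 {'top': np.float64(9.0), 'side': np.float64(543.0)}
rack ['top'] [ 0.6493 -0.4401  2.8073 -0.0337] 42.1 {'top': np.float64(42.0)}
rack ['side'] [ 0.563  -0.1876  1.4908  0.0133] 2060.8 {'side': np.float64(3129.0)}
rack ['top', 'side'] [ 0.5628 -0.1876  1.4883  0.0094] 4787.1 {'top': np.float64(42.0), 'side': np.float64(3129.0)}
```

View pics/fit.png

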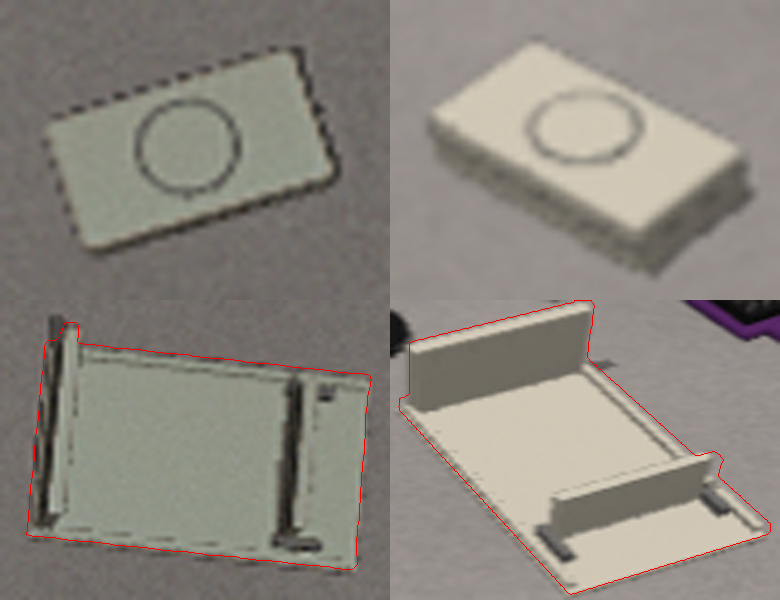

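The crops show the case and the rack, and the rack outline already fits closely. The threshold was wrong for the case, so I refit with a chroma key.

Run:
```python
from fit import *
P=pickle.load(open("p0.pkl","rb"))
def key(g):
    b=cv2.GaussianBlur(g,(0,0),.8); r=(b[...,1]-b[...,2])/b.mean(2)
    return np.clip((r-.035)/.03,0,1)
out=[]
for nm,M,q0,rois in(("case",CASE,[.592,.199,-1.3],dict(top=(175,220,195,250),side=(158,200,220,272))),
                 ("rack",RACK,[.563,-.188,1.49,.01],dict(top=(178,240,310,390),side=(220,328,270,362)))):
    for k in (["top"],["side"],["top","side"]):
        b,o=fit(P,M,q0,{n:rois[n] for n in k},key);print(nm,k,b.x.round(4),b.fun.round(1),{n:v[0].sum().round() for n,v in o.items()})
    for n in rois:
        r0,r1,c0,c1=rois[n];im=P[n]["frame"][r0:r1,c0:c1,::-1].copy();im=cv2.resize(im,(390,300),interpolation=cv2.INTER_CUBIC)
        q=b.x;c,s=np.cos(q[2]),np.sin(q[2])
        for bx in M(q):
            X=bx@np.array([[c,s,0],[-s,c,0],[0,0,1]])+[q[0],q[1],0]
            u=(proj(P[n],X)-[c0,r0]+.5)*[390/(c1-c0),300/(r1-r0)]
            for i in range(8):
                for j in(1,2,4):
                    if not i&j: cv2.line(im,tuple(int(v) for v in u[i]),tuple(int(v) for v in u[i|j]),(0,0,255),1)
        out.append(im)
cv2.imwrite("pics/fit2.png",np.vstack([np.hstack(out[:2]),np.hstack(out[2:])]))
```

```text
case ['top'] [ 0.5874  0.1956 -1.219 ] 106.3 {'top': np.float64(947.0)}
case ['side'] [ 0.5876  0.1942 -1.2547] 43.3 {'side': np.float64(814.0)}
case ['top', 'side'] [ 0.5877  0.1956 -1.225 ] 152.9 {'top': np.float64(947.0), 'side': np.float64(814.0)}
rack ['top'] [ 0.5604 -0.1885  1.4866  0.0174] 182.3 {'top': np.float64(2927.0)}
rack ['side'] [ 0.5599 -0.1898  1.4854  0.0153] 116.7 {'side': np.float64(4935.0)}
rack ['top', 'side'] [ 0.56   -0.1895  1.4843  0.0154] 309.0 {'top': np.float64(2927.0), 'side': np.float64(4935.0)}
```

View pics/fit2.png

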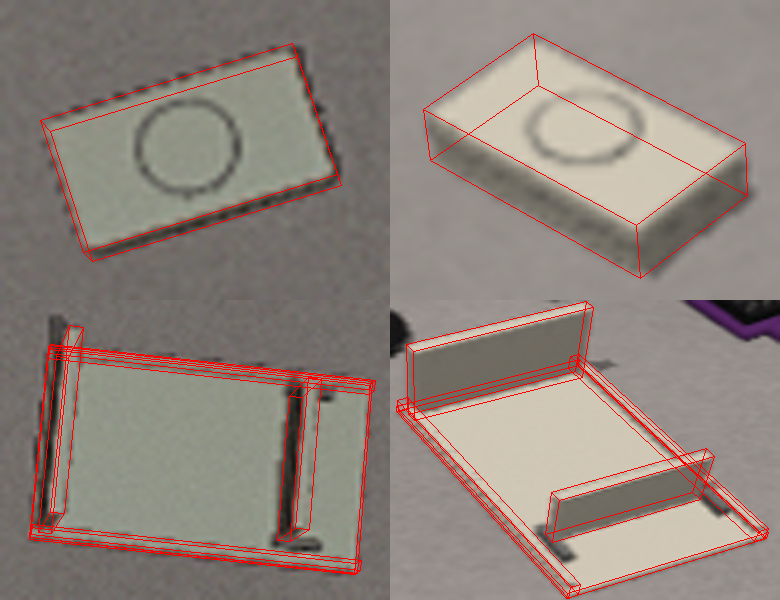

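Both views agree: the case is at (0.588, 0.195), yaw about -1.235, and the rack at (0.560, -0.189), yaw 1.485, with the divider at about 0.0155. The plan is to grasp the case across its 62 mm width near its +y end with the gripper leaning 40° towards +y. I then turn it 90° about its y axis, so it goes in with the gripper leaning over the divider.

```bash
cat > plan.py <<'E'
from h import *
CY=1.907 # direction of +y end of case
Z=np.array([0,0,1.])
def toolR(ydir,tilt):
    """tool y along ydir (horizontal), z down then leaned: tilt>0 turns z from down towards -x0"""
    y=np.array([np.cos(ydir),np.sin(ydir),0]);x0=np.cross(y,-Z)
    z=-Z*np.cos(tilt)-x0*np.sin(tilt);return np.column_stack([np.cross(y,z),y,z])
e=np.array([np.cos(CY),np.sin(CY),0]);Tc=np.array([.5877,.1955,.014])
Rc=np.column_stack([e,np.cross(Z,e),Z])
t=np.radians(40);Rpick=toolR(CY-np.pi/2,t)
Ppick=Tc+e*.035+Rpick[:,2]*.008
ry=1.485;rx=np.array([np.cos(ry),np.sin(ry),0]);ryv=np.cross(Z,rx);Or=np.array([.560,-.1893,0])
def placecase(x,z,y=0.): return np.column_stack([Z,np.cross(-rx,Z),-rx]),Or+rx*x+ryv*y+Z*z
def place(x,z,Rt,Pt,Rc=Rc,Tc=Tc):
    """tool pose such that a case held with (Rt,Pt) while at (Rc,Tc) is at the goal"""
    R2,p2=placecase(x,z);M=R2@Rc.T;return M@Rt,p2+M@(Pt-Tc)
def st():
    s=telemetry.observe();return Rn.from_rotvec(s["orientation"]).as_matrix(),np.array(s["eef_pos"]),s
def go(R,p,vmax=20.,wmax=7.):
    R0,p0,s=st()
    w=Rn.from_matrix(R0.T@R).as_rotvec();n=int(np.ceil(np.degrees(np.linalg.norm(w))/wmax)) or 1
    print("t",round(float(s["clock"]),2),"pos",p0.round(4),"q",np.round(s["joint_positions"],2),"F",np.round(s["contact_force"],1),"w",round(float(s["width"]),3))
    print(" ROT n=%d"%n,(w/np.pi/n).round(4),"deg",np.degrees(w).round(1))
    for nm,A in(("cur",R0),("fin",R)):
        v=A.T@(p-p0)*1000;m=int(np.ceil(np.abs(v).max()/vmax)) or 1
        print(" TRANS(%s axes) n=%d"%(nm,m),(v/25/m).round(3),"mm",v.round(1))
E
python3 - <<'E'
from plan import *
print(Ppick,Rpick.round(2));go(Rpick,Ppick+[0,0,.14])
go(toolR(CY-np.pi/2,0),Ppick+[0,0,.14])
R2,p2=place(.05,.065,Rpick,Ppick);print(p2,R2.round(2))
E
```

```text
[0.57784978 0.22368608 0.00787164] [[-0.25  0.94  0.21]
 [ 0.72  0.33 -0.61]
 [-0.64  0.   -0.77]]
t 1.0 pos [0.254  0.6254 0.2313] q [-1.27  0.58  0.02  1.44 -0.02  1.13 -0.06] F [-0.5 -0.4  1. ] w 1.003
 ROT n=9 [ 0.0105 -0.0232  0.0288] deg [ 17.  -37.5  46.6]
 TRANS(cur axes) n=23 [-0.785 -0.435  0.145] mm [-451.2 -250.3   83.4]
 TRANS(fin axes) n=19 [-0.671  0.365  0.792] mm [-318.7  173.2  376.4]
t 1.0 pos [0.254  0.6254 0.2313] q [-1.27  0.58  0.02  1.44 -0.02  1.13 -0.06] F [-0.5 -0.4  1. ] w 1.003
 ROT n=7 [ 0.     -0.      0.0386] deg [ 0.  -0.  48.6]
 TRANS(cur axes) n=23 [-0.785 -0.435  0.145] mm [-451.2 -250.3   83.4]
 TRANS(fin axes) n=25 [-0.778  0.277  0.134] mm [-486.1  173.2   83.4]
[ 0.5648097 -0.1333781  0.0948577] [[ 0.06  1.    0.07]
 [ 0.64 -0.09  0.76]
 [ 0.77  0.   -0.64]]
```

Request:
{"api": "apply_moves", "payload": {
  "commands": [
    [[-0.9,-0.5,0.1,0,0,0],[-0.9,-0.5,0.1,0,0,0],[-0.9,-0.5,0.1,0,0,0],[-0.9,-0.5,0.1,0,0,0],[-0.9,-0.5,0.1,0,0,0],[-0.9,-0.5,0.1,0,0,0],[-0.9,-0.5,0.1,0,0,0],[-0.9,-0.5,0.1,0,0,0],[-0.9,-0.5,0.1,0,0,0],[-0.9,-0.5,0.1,0,0,0],[-0.9,-0.5,0.1,0,0,0],[-0.9,-0.5,0.1,0,0,0],[-0.9,-0.5,0.1,0,0,0],[-0.9,-0.5,0.1,0,0,0],[-0.9,-0.5,0.1,0,0,0],[-0.9,-0.5,0.1,0,0,0],[-0.9,-0.5,0.1,0,0,0],[-0.9,-0.5,0.1,0,0,0],[-0.9,-0.5,0.1,0,0,0],[-0.9,-0.5,0.1,0,0,0]]
  ],
  "fingers": 1,
  "force": 50
}}

```text
clock: 3.0
eef_pos: [0.5775, 0.2236, 0.1813]
orientation: [0.602, 3.083, 0.0]
contact_force: [0.3, 0.3, -0.3]
width: 1.001
gripper_force: 0.0
```

Request:
{"api": "apply_moves", "payload": {
  "commands": [
    [[0,0,0,0.0105,-0.023,0.029],[0,0,0,0.0105,-0.023,0.029],[0,0,0,0.0105,-0.023,0.029],[0,0,0,0.0105,-0.023,0.029],[0,0,0,0.0105,-0.023,0.029],[0,0,0,0.0105,-0.023,0.029],[0,0,0,0.0105,-0.023,0.029],[0,0,0,0.0105,-0.023,0.029],[0,0,0,0.0105,-0.023,0.029],[0,0,0,0,0,0],[0,0,0,0,0,0]]
  ]
}}

```text
clock: 4.1
eef_pos: [0.5769, 0.2246, 0.1809]
orientation: [1.466, 2.058, -0.532]
contact_force: [-0.3, -0.0, -0.2]
width: 1.002
gripper_force: 0.0
```

```bash
python3 -c "
from plan import *
go(Rpick,Ppick+[0,0,.08])"
```

```text
t 4.1 pos [0.5769 0.2246 0.1809] q [-1.14  0.79  0.63  1.62  0.26  1.07 -0.43] F [-0.3 -0.  -0.2] w 1.002
 ROT n=1 [-0.0013 -0.0015 -0.0005] deg [-0.2 -0.3 -0.1]
 TRANS(cur axes) n=4 [0.586 0.008 0.723] mm [58.6  0.8 72.3]
 TRANS(fin axes) n=4 [0.589 0.006 0.72 ] mm [58.9  0.6 72. ]
```

Request:
{"api": "apply_moves", "payload": {
  "commands": [
    [[0.588,0.007,0.722,0,-0.0015,0],[0.588,0.007,0.722,0,0,0],[0.588,0.007,0.722,0,0,0],[0.588,0.007,0.722,0,0,0],[0.257,0,0.306,0,0,0],[0.257,0,0.306,0,0,0],[0.257,0,0.306,0,0,0],[0.257,0,0.306,0,0,0],[0.257,0,0.306,0,0,0],[0.257,0,0.306,0,0,0],[0,0,0,0,0,0]]
  ]
}}

```text
clock: 5.2
eef_pos: [0.5772, 0.2233, 0.0267]
orientation: [1.465, 2.052, -0.537]
contact_force: [-0.5, -0.7, 0.3]
width: 0.997
gripper_force: 0.0
```

```bash
python3 -c "
from plan import *
go(Rpick,Ppick)
p=get_image('side');save(p,'a.png',(100,250,150,350),3.5)"
```

```text
t 5.2 pos [0.5772 0.2233 0.0267] q [-1.11  0.99  0.58  1.69  0.22  0.83 -0.54] F [-0.5 -0.7  0.3] w 0.997
 ROT n=1 [-0.0019  0.0003 -0.0011] deg [-0.3  0.1 -0.2]
 TRANS(cur axes) n=1 [0.489 0.031 0.573] mm [12.2  0.8 14.3]
 TRANS(fin axes) n=1 [0.488 0.03  0.574] mm [12.2  0.7 14.3]
```

View pics/a.png

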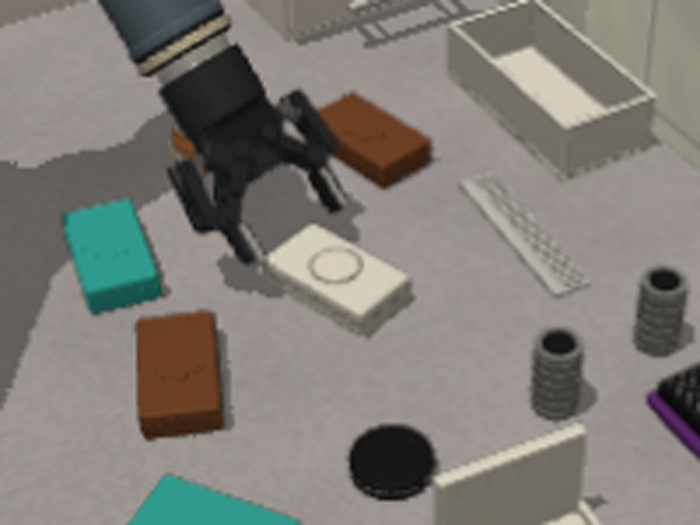

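The open fingers straddle the case's +y end (crop around (300,240)), with their tips a little short because the open pads stand back. I'll go about 6 mm deeper and close.

Request:
{"api": "apply_moves", "payload": {
  "commands": [
    [[0.163,0.01,0.27,0,0,0],[0.163,0.01,0.27,0,0,0],[0.163,0.01,0.27,0,0,0],[0,0,0,0,0,0]]
  ]
}}

```text
clock: 5.65
eef_pos: [0.5793, 0.2197, 0.0036]
orientation: [1.466, 2.051, -0.537]
contact_force: [0.4, 0.4, 0.2]
width: 0.997
gripper_force: 0.0
```

Request:
{"api": "apply_moves", "payload": {
  "commands": [
    [[0,0,0,0,0,0],[0,0,0,0,0,0],[0,0,0,0,0,0],[0,0,0,0,0,0],[0,0,0,0,0,0],[0,0,0,0,0,0],[0,0,0,0,0,0],[0,0,0,0,0,0]]
  ],
  "fingers": -1,
  "force": 50
}}

```text
clock: 6.45
eef_pos: [0.58, 0.2204, 0.0053]
orientation: [1.466, 2.051, -0.534]
contact_force: [-0.5, 2.1, 6.1]
width: 0.718
gripper_force: 55.0
```

```bash
python3 -c "
from plan import *
go(Rpick,Ppick)
R,p,s=st();print(R.round(3),p,s['gripper_force'])
pp=get_image('side');save(pp,'b.png',(100,250,150,350),3.5)
pp=get_image('top');save(pp,'bt.png',(150,250,150,300),4)
a=cv2.imread('pics/b.png');b=cv2.imread('pics/bt.png');h=380
cv2.imwrite('pics/bb.png',np.hstack([cv2.resize(a,(395,h)),cv2.resize(b,(395,h))]))
"
```

```text
t 6.45 pos [0.58   0.2204 0.0053] q [-1.1   1.03  0.57  1.7   0.22  0.8  -0.56] F [-0.5  2.1  6.1] w 0.718
 ROT n=1 [-0.0013  0.0002 -0.0016] deg [-0.2  0.  -0.3]
 TRANS(cur axes) n=1 [ 0.05  -0.037 -0.177] mm [ 1.3 -0.9 -4.4]
 TRANS(fin axes) n=1 [ 0.05  -0.036 -0.177] mm [ 1.3 -0.9 -4.4]
[[-0.248  0.946  0.208]
 [ 0.725  0.324 -0.609]
 [-0.643  0.    -0.766]] [0.57997054 0.22038275 0.00528402] 54.99823272228241
```

View pics/bb.png

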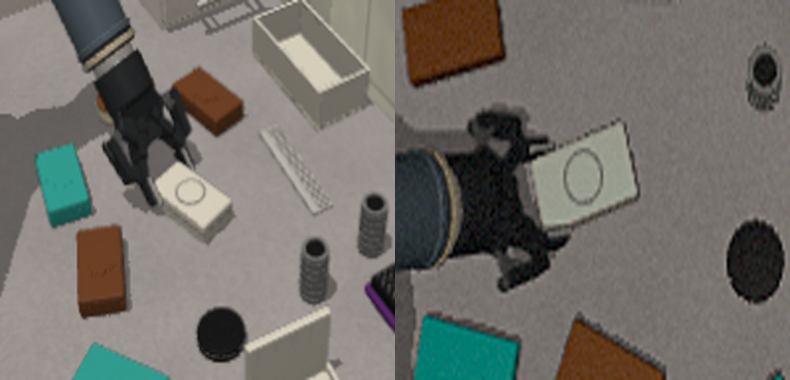

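Request:
{"api": "apply_moves", "payload": {
  "commands": [
    [[-0.2,0,-0.25,0,0,0],[-0.4,0,-0.5,0,0,0],[-0.643,0,-0.766,0,0,0],[-0.643,0,-0.766,0,0,0],[-0.643,0,-0.766,0,0,0],[-0.643,0,-0.766,0,0,0],[-0.643,0,-0.766,0,0,0],[-0.643,0,-0.766,0,0,0],[-0.643,0,-0.766,0,0,0],[0,0,0,0,0,0]]
  ]
}}

```text
clock: 7.55
eef_pos: [0.581, 0.2204, 0.2083]
orientation: [1.469, 2.049, -0.528]
contact_force: [0.4, -0.9, -1.0]
width: 0.72
gripper_force: 54.5
```

```bash
cat >> plan.py <<'E'
Rg=np.array([[-0.248,.946,.208],[.725,.324,-.609],[-.643,0,-.766]]);Pg=np.array([.5800,.2204,.0053])
y_=Rg[:,1];CY2=np.arctan2(y_[1],y_[0])+np.pi/2
e2=np.array([np.cos(CY2),np.sin(CY2),0]);n2=np.array([np.sin(CY2),-np.cos(CY2),0])
Tc2=Tc+n2*((Pg-Tc)@n2);Rc2=np.column_stack([e2,np.cross(Z,e2),Z])
goal=lambda x,z:place(x,z,Rg,Pg,Rc2,Tc2)
E
python3 -c "
from plan import *
print(Tc2,CY2)
R,p=goal(.045,.063+.10);print(R.round(2),p);go(R,p)"
```

```text
[0.58844118 0.19575385 0.014     ] 1.900769339779207
[[ 0.06  1.    0.07]
 [ 0.64 -0.09  0.76]
 [ 0.77  0.   -0.64]] [ 0.56460161 -0.13579752  0.18905161]
t 7.55 pos [0.581  0.2204 0.2083] q [-1.14  0.76  0.64  1.6   0.27  1.12 -0.42] F [ 0.4 -0.9 -1. ] w 0.72
 ROT n=14 [-0.0008  0.0351  0.0104] deg [-2.  88.5 26.2]
 TRANS(cur axes) n=13 [-0.746 -0.402  0.699] mm [-242.6 -130.5  227.3]
 TRANS(fin axes) n=14 [-0.697  0.041 -0.744] mm [-243.9   14.2 -260.6]
```

Request:
{"api": "apply_moves", "payload": {
  "commands": [
    [[-0.786,-0.402,0.652,0,0,0],[-0.786,-0.402,0.652,0,0,0],[-0.786,-0.402,0.652,0,0,0],[-0.786,-0.402,0.652,0,0,0],[-0.786,-0.402,0.652,0,0,0],[-0.786,-0.402,0.652,0,0,0],[-0.786,-0.402,0.652,0,0,0],[-0.786,-0.402,0.652,0,0,0],[-0.786,-0.402,0.652,0,0,0],[-0.786,-0.402,0.652,0,0,0],[-0.786,-0.402,0.652,0,0,0],[-0.786,-0.402,0.652,0,0,0],[-0.786,-0.402,0.652,0,0,0],[0,0,0,0,0,0]]
  ]
}}

```text
clock: 8.95
eef_pos: [0.5609, -0.1402, 0.2068]
orientation: [1.473, 2.047, -0.539]
contact_force: [-1.0, -0.0, -0.7]
width: 0.714
gripper_force: 54.7
```

Request:
{"api": "apply_moves", "payload": {
  "commands": [
    [[0,0,0,-0.001,0.035,0.0104],[0,0,0,-0.001,0.035,0.0104],[0,0,0,-0.001,0.035,0.0104],[0,0,0,-0.001,0.035,0.0104],[0,0,0,-0.001,0.035,0.0104],[0,0,0,-0.001,0.035,0.0104],[0,0,0,-0.001,0.035,0.0104],[0,0,0,-0.001,0.035,0.0104],[0,0,0,-0.001,0.035,0.0104],[0,0,0,-0.001,0.035,0.0104],[0,0,0,-0.001,0.035,0.0104],[0,0,0,-0.001,0.035,0.0104],[0,0,0,-0.001,0.035,0.0104],[0,0,0,-0.001,0.035,0.0104],[0,0,0,0,0,0],[0,0,0,0,0,0]]
  ]
}}

```text
clock: 10.55
eef_pos: [0.5632, -0.1356, 0.2054]
orientation: [-1.79, -1.647, -0.829]
contact_force: [-0.1, 0.5, -0.2]
width: 0.711
gripper_force: 55.0
```

```bash
python3 -c "
from plan import *
R,p=goal(.045,.063+.06);go(R,p)
pp=get_image('side');save(pp,'c.png',(150,350,200,420),3)
pp2=get_image('top');a=pp['frame'][150,0]
A=cv2.resize(pp['frame'][170:340,240:400,::-1],(395,420));B=cv2.resize(pp2['frame'][160:260,290:390,::-1],(395,420));cv2.imwrite('pics/cc.png',np.hstack([A,B]))"
```

```text
t 10.55 pos [ 0.5632 -0.1356  0.2054] q [ 0.59  0.72 -0.01  1.6  -0.74  1.39  0.85] F [-0.1  0.5 -0.2] w 0.711
 ROT n=1 [0.0007 0.0026 0.0013] deg [0.1 0.5 0.2]
 TRANS(cur axes) n=3 [-0.572  0.016  0.487] mm [-42.9   1.2  36.5]
 TRANS(fin axes) n=3 [-0.576  0.019  0.483] mm [-43.2   1.4  36.2]
```

View pics/cc.png

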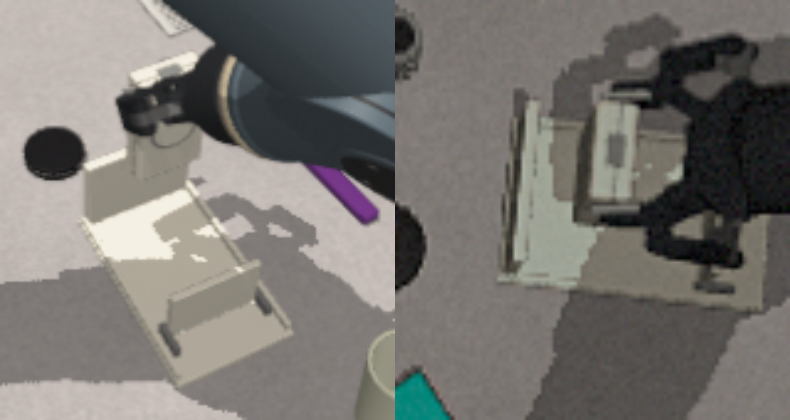

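The case hangs upright above the rack floor, square to the end plate, with the divider untouched. I'll lower to about 10 mm above the floor and check the tilt with an overlay.

Request:
{"api": "apply_moves", "payload": {
  "commands": [
    [[-0.651,0.01,0.548,0,0.0026,0.001],[-0.651,0.01,0.548,0,0,0],[-0.651,0.01,0.548,0,0,0],[-0.651,0.01,0.548,0,0,0],[-0.651,0.01,0.548,0,0,0],[0,0,0,0,0,0],[0,0,0,0,0,0]]
  ]
}}

```text
clock: 11.35
eef_pos: [0.5648, -0.1353, 0.0992]
orientation: [-1.785, -1.636, -0.836]
contact_force: [1.0, 0.5, -0.6]
width: 0.712
gripper_force: 54.9
```

```bash
python3 -c "
from plan import *
from fit import box
R,p=goal(.045,.063);go(R,p)
R0,p0,s=st()
M=R0@Rg.T;Rn_=M@Rc2;Tn=p0+M@(Tc2-Pg);print('case centre',Tn,Rn_.round(3))
print('rack frame',(Tn-Or)@rx,(Tn-Or)@ryv)
out=[]
for n,(r0,r1,c0,c1) in dict(side=(190,330,250,390),top=(165,245,300,380)).items():
    pp=get_image(n);k=395/(c1-c0);im=cv2.resize(pp['frame'][r0:r1,c0:c1,::-1],(395,395),interpolation=cv2.INTER_CUBIC)
    X=box(-.055,.055,-.031,.031,-.014,.014)@Rn_.T+Tn
    u=(proj(pp,X)-[c0,r0]+.5)*k
    for i in range(8):
        for j in(1,2,4):
            if not i&j: cv2.line(im,tuple(int(v) for v in u[i]),tuple(int(v) for v in u[i|j]),(0,0,255),1)
    out.append(im)
cv2.imwrite('pics/d.png',np.hstack(out))"
```

```text
t 11.35 pos [ 0.5648 -0.1353  0.0992] q [ 0.6   0.87 -0.03  1.65 -0.77  1.25  0.98] F [ 1.   0.5 -0.6] w 0.712
 ROT n=1 [ 0.0007 -0.0009  0.    ] deg [ 0.1 -0.2  0. ]
 TRANS(cur axes) n=1 [-0.322 -0.008  0.244] mm [-8.1 -0.2  6.1]
 TRANS(fin axes) n=1 [-0.322 -0.007  0.245] mm [-8.  -0.2  6.1]
case centre [ 0.56410806 -0.14393243  0.07306058] [[-1.000e-03 -9.960e-01 -8.700e-02]
 [-3.000e-03  8.700e-02 -9.960e-01]
 [ 1.001e+00 -2.000e-03 -3.000e-03]]
rack frame 0.045552720907028284 -0.00020534900493046843
```

View pics/d.png

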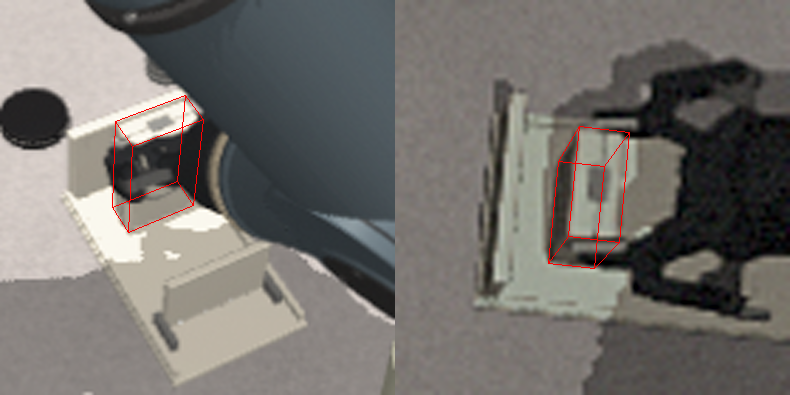

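The overlay matches the held case, which is upright and within 0.5 mm of the middle line. I'll lower the last 10 mm slowly.

Request:
{"api": "apply_moves", "payload": {
  "commands": [
    [[-0.031,0,0.026,0,0,0],[-0.031,0,0.026,0,0,0],[-0.031,0,0.026,0,0,0],[-0.031,0,0.026,0,0,0],[-0.031,0,0.026,0,0,0],[-0.031,0,0.026,0,0,0],[-0.031,0,0.026,0,0,0],[-0.031,0,0.026,0,0,0],[-0.031,0,0.026,0,0,0]]
  ]
}}

```text
clock: 12.35
eef_pos: [0.5649, -0.1352, 0.0915]
orientation: [-1.784, -1.637, -0.838]
contact_force: [-4.5, -3.2, 13.5]
width: 0.718
gripper_force: 56.3
```

Request:
{"api": "apply_moves", "payload": {
  "commands": [
    [[-0.016,0,0.013,0,0,0],[0,0,0,0,0,0]]
  ]
}}

```text
clock: 12.55
eef_pos: [0.5649, -0.1353, 0.0916]
orientation: [-1.784, -1.638, -0.838]
contact_force: [-3.7, -2.4, 11.0]
width: 0.714
gripper_force: 56.3
```

Request:
{"api": "apply_moves", "payload": {
  "commands": [
    [[0.031,0,-0.026,0,0,0],[0,0,0,0,0,0]]
  ]
}}

```text
clock: 12.75
eef_pos: [0.565, -0.1354, 0.0916]
orientation: [-1.785, -1.638, -0.837]
contact_force: [-1.3, -0.1, 5.4]
width: 0.717
gripper_force: 55.6
```

Request:
{"api": "apply_moves", "payload": {
  "commands": [
    [[0,0,0,0,0,0],[0,0,0,0,0,0],[0,0,0,0,0,0],[0,0,0,0,0,0],[0,0,0,0,0,0],[0,0,0,0,0,0]]
  ],
  "fingers": 1
}}

```text
clock: 13.35
eef_pos: [0.565, -0.1355, 0.091]
orientation: [-1.785, -1.638, -0.837]
contact_force: [0.0, 0.0, -0.1]
width: 1.004
gripper_force: 0.0
```

```bash
python3 -c "
from plan import *
R0,p0,s=st();print(s['width'],s['gripper_force'],p0,s['contact_force'])
pp=get_image('side');pp2=get_image('top')
A=cv2.resize(pp['frame'][190:330,250:390,::-1],(395,395),interpolation=2);B=cv2.resize(pp2['frame'][165:245,300:380,::-1],(395,395),interpolation=2);cv2.imwrite('pics/e.png',np.hstack([A,B]))"
```

```text
1.003572811607087 0.0 [ 0.56497498 -0.13548033  0.09099247] [ 0.0445031   0.00336451 -0.09299658]
```

View pics/e.png

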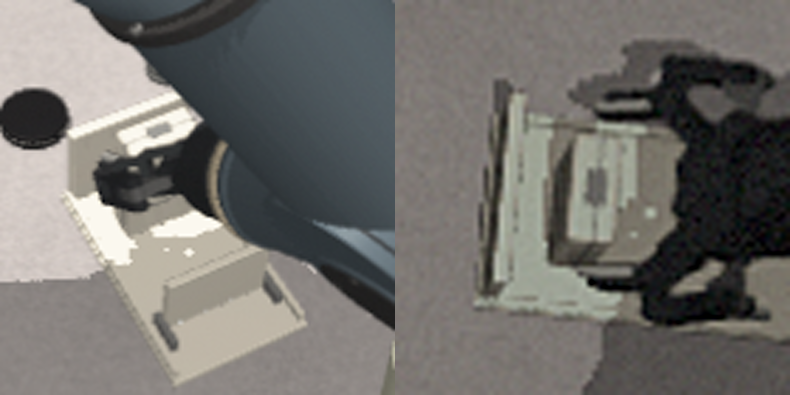

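The case stands by itself, square and centred on the rack floor, with the divider far away. I'll retreat along the tool axis, close the fingers and reduce the lean for pushing.

Request:
{"api": "apply_moves", "payload": {
  "commands": [
    [[0,0,-0.2,0,0,0],[0,0,-0.4,0,0,0],[0,0,-0.6,0,0,0],[0,0,-0.8,0,0,0],[0,0,-0.8,0,0,0],[0,0,-0.8,0,0,0],[0,0,-0.8,0,0,0],[0,0,-0.8,0,0,0],[0,0,0,0,0,0]]
  ]
}}

```text
clock: 14.35
eef_pos: [0.556, -0.2388, 0.1761]
orientation: [-1.791, -1.639, -0.837]
contact_force: [-0.1, -0.7, -0.1]
width: 0.999
gripper_force: 0.0
```

Request:
{"api": "apply_moves", "payload": {
  "commands": [
    [[0,0,0,0,-0.033,0],[0,0,0,0,-0.033,0],[0,0,0,0,-0.033,0],[0,0,0,0,0,0],[0,0,0,0,0,0],[0,0,0,0,0,0],[0,0,0,0,0,0]]
  ],
  "fingers": -1
}}

```text
clock: 15.05
eef_pos: [0.5554, -0.2358, 0.1733]
orientation: [-1.994, -1.824, -0.579]
contact_force: [-0.3, 0.2, -0.1]
width: 0.002
gripper_force: 0.0
```

```bash
cat >> plan.py <<'E'
def pushpt(x,z=.036): return Or+rx*x+Z*z
E
python3 -c "
from plan import *
R,p,s=st();print(R.round(3));R=toolR(ry-np.pi/2,-np.radians(32));print(R.round(3))
go(R,pushpt(-.095,.11));go(R,pushpt(-.095))"
```

```text
[[ 0.075  0.996  0.048]
 [ 0.841 -0.089  0.533]
 [ 0.535  0.    -0.845]]
[[ 0.073  0.996  0.045]
 [ 0.845 -0.086  0.528]
 [ 0.53   0.    -0.848]]
t 15.05 pos [ 0.5554 -0.2358  0.1733] q [ 0.54  0.7   0.11  1.53 -0.57  1.28  0.82] F [-0.3  0.2 -0.1] w 0.002
 ROT n=1 [ 0.0007 -0.002  -0.0008] deg [ 0.1 -0.4 -0.1]
 TRANS(cur axes) n=4 [-0.747  0.007  0.276] mm [-74.7   0.7  27.6]
 TRANS(fin axes) n=4 [-0.745  0.006  0.281] mm [-74.5   0.6  28.1]
t 15.05 pos [ 0.5554 -0.2358  0.1733] q [ 0.54  0.7   0.11  1.53 -0.57  1.28  0.82] F [-0.3  0.2 -0.1] w 0.002
 ROT n=1 [ 0.0007 -0.002  -0.0008] deg [ 0.1 -0.4 -0.1]
 TRANS(cur axes) n=6 [-0.762  0.005  0.601] mm [-114.3    0.7   90.1]
 TRANS(fin axes) n=6 [-0.758  0.004  0.606] mm [-113.7    0.6   90.9]
```

Request:
{"api": "apply_moves", "payload": {
  "commands": [
    [[-0.747,0.007,0.276,0,-0.002,0],[-0.747,0.007,0.276,0,0,0],[-0.747,0.007,0.276,0,0,0],[-0.747,0.007,0.276,0,0,0],[-0.396,0,0.625,0,0,0],[-0.396,0,0.625,0,0,0],[-0.396,0,0.625,0,0,0],[-0.396,0,0.625,0,0,0],[0,0,0,0,0,0],[0,0,0,0,0,0]]
  ]
}}

```text
clock: 16.05
eef_pos: [0.5529, -0.2836, 0.0373]
orientation: [-1.996, -1.831, -0.573]
contact_force: [0.7, -0.2, -0.8]
width: 0.0
gripper_force: 0.0
```

Request:
{"api": "apply_moves", "payload": {
  "commands": [
    [[0.339,0,0.212,0,0,0],[0.339,0,0.212,0,0,0],[0.17,0,0.106,0,0,0],[0.17,0,0.106,0,0,0],[0.17,0,0.106,0,0,0],[0.17,0,0.106,0,0,0],[0.17,0,0.106,0,0,0],[0.17,0,0.106,0,0,0],[0.17,0,0.106,0,0,0],[0.17,0,0.106,0,0,0],[0.17,0,0.106,0,0,0],[0.17,0,0.106,0,0,0],[0.17,0,0.106,0,0,0],[0.17,0,0.106,0,0,0],[0.17,0,0.106,0,0,0],[0.17,0,0.106,0,0,0],[0.17,0,0.106,0,0,0],[0,0,0,0,0,0]]
  ]
}}

```text
clock: 17.85
eef_pos: [0.5611, -0.188, 0.0374]
orientation: [-1.995, -1.832, -0.573]
contact_force: [0.5, -0.3, -0.1]
width: 0.002
gripper_force: 0.0
```

```bash
python3 -c "
from plan import *
R,p,s=st();print('rack',(p-Or)@rx,(p-Or)@ryv,p[2]);go(R,pushpt(.042))
pp=get_image('side');pp2=get_image('top')
A=cv2.resize(pp['frame'][190:330,250:390,::-1],(395,395),interpolation=2);B=cv2.resize(pp2['frame'][165:245,300:380,::-1],(395,395),interpolation=2);cv2.imwrite('pics/f.png',np.hstack([A,B]))"
```

```text
rack 0.0013845643014412383 -0.0009888604303251113 0.03743734859129538
t 17.85 pos [ 0.5611 -0.188   0.0374] q [ 0.51  0.83  0.05  1.69 -0.65  1.    0.93] F [ 0.5 -0.3 -0.1] w 0.002
 ROT n=1 [0. 0. 0.] deg [0. 0. 0.]
 TRANS(cur axes) n=2 [ 0.674 -0.02   0.454] mm [33.7 -1.  22.7]
 TRANS(fin axes) n=2 [ 0.674 -0.02   0.454] mm [33.7 -1.  22.7]
```

View pics/f.png

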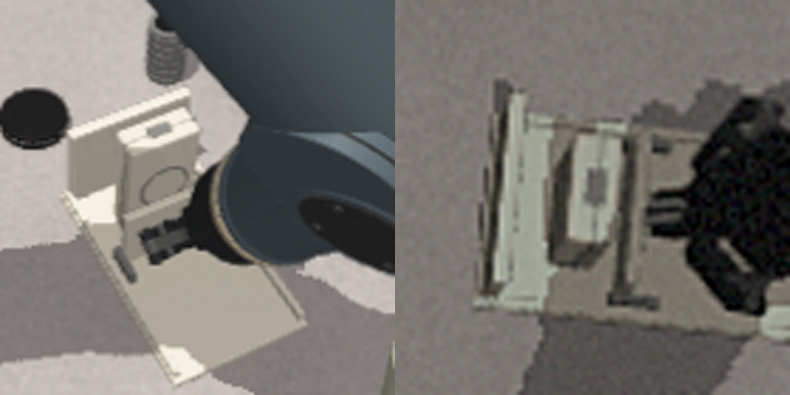

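The divider slides with the fingertips and is now just short of the case, which still stands upright. I'll carry on pushing slowly.

Request:
{"api": "apply_moves", "payload": {
  "commands": [
    [[0.085,0,0.053,0,0,0],[0.085,0,0.053,0,0,0],[0.085,0,0.053,0,0,0],[0.085,0,0.053,0,0,0],[0.085,0,0.053,0,0,0],[0.085,0,0.053,0,0,0],[0.085,0,0.053,0,0,0],[0.085,0,0.053,0,0,0],[0.085,0,0.053,0,0,0],[0.085,0,0.053,0,0,0],[0.085,0,0.053,0,0,0],[0.085,0,0.053,0,0,0],[0.085,0,0.053,0,0,0],[0.085,0,0.053,0,0,0]]
  ]
}}

```text
clock: 19.35
eef_pos: [0.5641, -0.1541, 0.0374]
orientation: [-1.997, -1.831, -0.573]
contact_force: [-1.9, -2.7, -1.0]
width: 0.006
gripper_force: 1.2
```

Request:
{"api": "apply_moves", "payload": {
  "commands": [
    [[0.034,0,0.021,0,0,0],[0.034,0,0.021,0,0,0],[0.034,0,0.021,0,0,0]]
  ]
}}

```text
clock: 19.65
eef_pos: [0.5644, -0.1514, 0.0374]
orientation: [-1.997, -1.831, -0.573]
contact_force: [-2.2, -1.8, -1.3]
width: 0.001
gripper_force: 1.2
```

Request:
{"api": "apply_moves", "payload": {
  "commands": [
    [[0.034,0,0.021,0,0,0],[0.034,0,0.021,0,0,0],[0,0,0,0,0,0]]
  ]
}}

```text
clock: 19.95
eef_pos: [0.5646, -0.1491, 0.0374]
orientation: [-1.997, -1.832, -0.573]
contact_force: [-1.9, -1.2, -1.0]
width: 0.001
gripper_force: 0.8
```

Request:
{"api": "apply_moves", "payload": {
  "commands": [
    [[0.034,0,0.021,0,0,0],[0.034,0,0.021,0,0,0]]
  ]
}}

```text
clock: 20.15
eef_pos: [0.5648, -0.1477, 0.0374]
orientation: [-1.998, -1.832, -0.573]
contact_force: [-3.0, -6.5, 1.3]
width: 0.001
gripper_force: 3.2
```

Request:
{"api": "apply_moves", "payload": {
  "commands": [
    [[0.034,0,0.021,0,0,0],[0.034,0,0.021,0,0,0]]
  ]
}}

```text
clock: 20.35
eef_pos: [0.5648, -0.1476, 0.0373]
orientation: [-2.001, -1.832, -0.572]
contact_force: [-4.8, -10.9, 2.8]
width: -0.001
gripper_force: 5.5
```

The force rises and the tool has stopped advancing, so the case is against the end plate. I'll back off along the rack, then up and clear.

Request:
{"api": "apply_moves", "payload": {
  "commands": [
    [[-0.085,0,-0.053,0,0,0],[-0.17,0,-0.106,0,0,0],[-0.339,0,-0.212,0,0,0],[-0.339,0,-0.212,0,0,0],[-0.339,0,-0.212,0,0,0],[0,0,-0.8,0,0,0],[0,0,-0.8,0,0,0],[0,0,-0.8,0,0,0],[0,0,-0.8,0,0,0],[0,0,-0.8,0,0,0],[0,0,-0.8,0,0,0],[0,0,-0.8,0,0,0],[0,0,-0.8,0,0,0],[0,0,0,0,0,0],[0,0,0,0,0,0]]
  ]
}}

```text
clock: 21.85
eef_pos: [0.5538, -0.2674, 0.173]
orientation: [-1.998, -1.831, -0.573]
contact_force: [0.3, -0.1, 0.5]
width: -0.004
gripper_force: 0.0
```

Run:
```python
from plan import *
import fit as F, pickle
p=get_image("side");t=get_image("top");P=dict(side=p,top=t)
print(st()[1],st()[2]["contact_force"].round(1))
def key(g):
    b=cv2.GaussianBlur(g,(0,0),.8); return np.clip(((b[...,1]-b[...,2])/b.mean(2)-.035)/.03,0,1)
rois=dict(top=(165,240,310,390),side=(195,328,265,365))
obs={n:key(P[n]["frame"][a:b,c:d].astype(float)) for n,(a,b,c,d) in rois.items()}
from scipy.optimize import minimize
q0=np.array([.560,-.1893,1.485])
# u = divider, case x, case y, case tilt-less box standing on floor
def boxes(u,case=True):
    B=F.RACK([0,0,0,u[0]]);
    if case: B=B+[F.box(u[1]-.014,u[1]+.014,u[2]-.031,u[2]+.031,.008,.118)]
    return B
def cost(u,case=True): return sum(np.abs(F.render(P[n],boxes(u,case),q0,obs[n].shape,np.array([r[2],r[0]]))-obs[n]).sum() for n,r in rois.items() if n in use)
for use in(["side"],["top"],["top","side"]):
    print(use,"as planned",round(cost([.124,.073,0])),"none",round(cost([.124,.073,0],False)),"old",round(cost([.11,.06,0])))
    r=minimize(cost,[.12,.07,0],method="Nelder-Mead",options=dict(initial_simplex=[[.12,.07,0],[.105,.07,0],[.12,.055,0],[.12,.07,.015]]));print(r.x.round(4),round(r.fun))
def near(a,b): return round(float(np.linalg.norm(np.subtract(a,b))),1)
P0=pickle.load(open("p0.pkl","rb"))
for th in("hairbrush","comb","roller_a","compact","cream_jar","tooth_mug"):
    print(th,[np.round(d["at"]).tolist() for d in recognise(th,t)][:2])
```

```text
[ 0.55366809 -0.26623633  0.17239565] [ 0.1 -0.  -0.8]
['side'] as planned 745 none 723 old 762
[0.1232 0.0684 0.0006] 709
['top'] as planned 259 none 259 old 259
[ 0.1156  0.0658 -0.0077] 256
['top', 'side'] as planned 1004 none 983 old 1021
[0.1232 0.0684 0.0006] 968
hairbrush [[149.0, 320.0]]
comb [[144.0, 230.0]]
roller_a [[134.0, 285.0], [169.0, 289.0]]
compact [[220.0, 286.0]]
cream_jar [[200.0, 143.0]]
tooth_mug [[145.0, 322.0], [178.0, 428.0]]
```

Request:
{"api": "apply_moves", "payload": {
  "commands": [
    [[0.428,0,-0.676,0,0,0],[0.428,0,-0.676,0,0,0],[0.428,0,-0.676,0,0,0],[0.428,0,-0.676,0,0,0],[0.428,0,-0.676,0,0,0],[0.428,0,-0.676,0,0,0],[0.428,0,-0.676,0,0,0],[0.678,0,0.424,0,0,0],[0.678,0,0.424,0,0,0],[0.678,0,0.424,0,0,0],[0.678,0,0.424,0,0,0],[0.678,0,0.424,0,0,0],[0.678,0,0.424,0,0,0],[0.678,0,0.424,0,0,0],[0.678,0,0.424,0,0,0],[0.678,0,0.424,0,0,0],[0.678,0,0.424,0,0,0],[0.678,0,0.424,0,0,0],[0.678,0,0.424,0,0,0],[0.678,0,0.424,0,0,0]]
  ]
}}

```text
clock: 24.25
eef_pos: [0.5765, -0.0053, 0.3128]
orientation: [-1.997, -1.831, -0.573]
contact_force: [-0.4, 0.3, -0.4]
width: 0.004
gripper_force: 0.0
```

Request:
{"api": "apply_moves", "payload": {
  "commands": [
    [[0.678,0,0.424,0,0,0],[0.678,0,0.424,0,0,0],[0.678,0,0.424,0,0,0],[0.678,0,0.424,0,0,0],[0.678,0,0.424,0,0,0],[0.678,0,0.424,0,0,0],[0.678,0,0.424,0,0,0],[0,0,0,0,0,0],[0,0,0,0,0,0]]
  ]
}}

```text
clock: 25.15
eef_pos: [0.5884, 0.1331, 0.3124]
orientation: [-1.996, -1.832, -0.573]
contact_force: [-0.3, 0.0, 0.1]
width: -0.001
gripper_force: 0.0
```

Run:
```python
from plan import *
import fit as F, pickle
p=get_image("side");t=get_image("top");P=dict(side=p,top=t)
P0=pickle.load(open("p0.pkl","rb"))
for n in P:
    d=np.abs(P[n]["frame"].astype(float)-P0[n]["frame"]).mean(2)
    print(n,"mug area diff", d[165:205,410:450].mean() if n=="top" else d[300:350,380:425].mean())
    for th in("tooth_mug","roller_a","hairbrush"): print(th,[(np.round(d["at"]).tolist(),round(d["confidence"],2)) for d in recognise(th,P[n])][:3])
def key(g):
    b=cv2.GaussianBlur(g,(0,0),.8); return np.clip(((b[...,1]-b[...,2])/b.mean(2)-.035)/.03,0,1)
r=(195,328,265,365);o=key(p["frame"][r[0]:r[1],r[2]:r[3]].astype(float))
q0=np.array([.560,-.1893,1.485])
def m(u): return F.render(p,F.RACK([0,0,0,u[0]])+[F.box(u[1]-.014,u[1]+.014,u[2]-.031,u[2]+.031,.008,.118)],q0,o.shape,np.array([r[2],r[0]]))
for u in([.124,.073,0],[.11,.06,0],[.124,-1,0]): print(u,round(np.abs(m(u)-o).sum()))
print("sum",o.sum().round())
# shading-based: print brightness of side view along the rack midline tops
g=p["frame"].mean(2)
for nm,z,y in(("case/plate top line",.118,0.),("divider top z.069 y-.04",.069,-.04),("y+.0375 z.069",.069,.038)):
    xs=np.arange(.02,.11,.004);u=proj(p,[Or+rx*x+ryv*y+Z*z for x in xs])
    print(nm,[(int(round(x*1000)),int(g[int(b+.5),int(a+.5)])) for x,(a,b) in zip(xs,u)])
```

```text
side mug area diff 1.9211851851851849
tooth_mug [([328.0, 400.0], 0.88), ([170.0, 302.0], 0.35)]
roller_a [([204.0, 304.0], 0.85), ([189.0, 339.0], 0.54)]
hairbrush [([227.0, 357.0], 0.74), ([324.0, 400.0], 0.37)]
top mug area diff 11.080416666666665
tooth_mug [([186.0, 427.0], 0.89)]
roller_a [([130.0, 288.0], 0.65)]
hairbrush []
[0.124, 0.073, 0] 144
[0.11, 0.06, 0] 254
[0.124, -1, 0] 1061
sum 5030.0
case/plate top line [(20, 185), (24, 107), (28, 101), (32, 107), (36, 107), (40, 107), (44, 108), (48, 105), (52, 110), (56, 134), (60, 191), (64, 145), (68, 114), (72, 114), (76, 133), (80, 196), (84, 102), (88, 97), (92, 97), (96, 101), (100, 98), (104, 113), (108, 150)]
divider top z.069 y-.04 [(20, 149), (24, 148), (28, 147), (32, 148), (36, 149), (40, 143), (44, 102), (48, 121), (52, 200), (56, 173), (60, 95), (64, 96), (68, 103), (72, 99), (76, 101), (80, 102), (84, 105), (88, 108), (92, 123), (96, 187), (100, 200), (104, 188), (108, 158)]
y+.0375 z.069 [(20, 106), (24, 106), (28, 107), (32, 107), (36, 106), (40, 104), (44, 106), (48, 162), (52, 202), (56, 189), (60, 102), (64, 105), (68, 107), (72, 106), (76, 106), (80, 107), (84, 107), (88, 105), (92, 105), (96, 104), (100, 123), (104, 195), (108, 201)]
```

The clear view matches the goal: the divider's top edge spans rack x of about 51–58 mm, the case spans about 58–84 mm, and the bystanders have not moved. Handing in.

```bash
python3 -c "
from workcell import order
print(order.hand_in())"
```

```text
the job is handed in; nothing more can be done
None
```

The case stands upright on a short edge, held snugly between the end plate and the divider, and the job is handed in; the hand-in call returned no verdict, but my last images put the divider at about 0.124 m.

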